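# Pin up the easel ledge

### The job

Slide the little table easel's ledge up the mast until it meets the head block, then lock it there: thread the wooden pin from the front through the ledge's front plate, the mast and the ledge's rear plate, pushed fully home so its square grip rests against the front plate. Let go of it and leave everything else on the table where it is.

Things in the scene. Friction and masses are not known exactly. Their poses are not given: they have to be found in the camera images.
- easel: fixed wooden table easel; origin on the table under its mast's foot, z up, front to its own +x. The mast (44 x 14 mm board) leans 35 degrees from vertical towards -x. On its top a head block, 60 mm wide, 85 mm deep, 30 mm tall, underside 22 mm above mast_hole along the mast; two thin rear legs run from its back to the table, 44 mm apart at the top, 120 mm below. Foot 160 mm wide, 24 mm high
- mast_hole (a point): centre of the 17 mm hole through the mast (midway through its thickness), 188 mm above the table; x points out of the mast's front along the hole (35 degrees above level), z up along the mast, y across
- ledge (a joint): how far the sliding ledge stands up the mast, in m: 0 lowest, 0.070 when it meets the head block, where its holes line up with the mast hole. Friction (about 4 N) holds it where it is left; raising it takes about 6 N along the mast
- ledge_hole (a point): on the ledge: centre of the hole at the outer face of its front plate; axes as mast_hole. The ledge is a sleeve of two 10 mm plates, 60 mm wide, before and behind the mast, each with a 17 mm hole; from this point to the back of the rear plate is 50 mm. At joint 0.070 this point is 25 mm in front of mast_hole along x
- ledge_bar (a point): centre of the ledge's bar, which the ledge carries at its lower front: 200 mm long along y, 34 mm deep along x, 18 mm along z; free on both sides near its ends. It lies 55 mm below and 17 mm further out than ledge_hole in the same axes
- pin: dark wooden locking pin, 180 mm long, 40 to 85 g: a square grip 24 x 24 x 70 mm and a round shaft 13 mm thick and 110 mm long, its last 15 mm tapering to 6 mm. Origin at the centre of the grip, x along the pin towards the tip. It lies on the table, its axis 12 mm up
- pin_shoulder (a point): where the shaft leaves the square grip, on the axis, 35 mm from the pin's origin
- pin_tip (a point): the tapered end of the pin, 145 mm from its origin
- brush: paint brush, 190 mm long, lying on the table (flat bristle end, thin round handle); a bystander
- saucer: white ceramic saucer, 110 mm across, 18 mm high; bystander
- tape: roll of masking tape lying flat, 90 mm across, 24 mm high; bystander
- ink: amber glass ink jar with black cap, 56 mm across, 75 mm high; bystander
- vase: small glass bud vase with a green twig, 60 mm across, 85 mm high (twig to about 215 mm); bystander
- paintbox: flat black box of paint pans, 100 x 200 x 18 mm; bystander
- sketchbook: sketchbook with blue cover, 214 x 154 x 19 mm; bystander
There are look-alikes about, which are no part of the job. Of the things like the pin, leave any that is green; of the rest the smaller one is meant.

How it is judged:
By the outcome, as a careful person would: the job done as asked, in the order asked, and still so for the second after the job is handed in, with the robot touching nothing.
It also fails if it takes over 69 s, if anything falls off the work surface, if the arm or the gripper's body presses on something with over 40 N, if the wrist force passes 120 N, or if a joint passes its speed limit or range.

### The arm

A 7-joint arm with a two-finger parallel gripper is mounted at the origin on the work surface. World frame = base frame: x ahead of the robot, y to its left, z up, the work surface at z = 0. Lengths are in m, angles in rad, forces in N, time in s.
With the tool pointing down it reaches from about 0.4 to 0.85 m from the base axis. Payload 10.4 kg.
Tool frame: the origin (TCP) lies midway between the tips of the shut fingers; the grasp point (between the pads) lies 19 mm behind it; z points along the fingers, y is the line along which they close (so a half turn about z gives the same grasp; the last joint's range is limited). The gripper opens to 87 mm and grips with 3 to 60 N. Pads are 19 mm wide; open, the fingers measure 117 mm over their backs; the gripper's body (75 mm by 190 mm) begins 51 mm behind the grasp point.
Start: joints at [-1.278, 0.332, -0.065, 1.46, 0.022, 1.35, -0.088], TCP at [0.194, 0.594, 0.223] pointing down, gripper open.
Joint ranges: [-2.6, 2.6], [-0.5, 2.12], [-1.47, 1.34], [0.16, 2.42], [-1.27, 4.41], [0.06, 2.06], [-2.6, 2.6]. Speed limits (rad/s): [2.22, 2.22, 2.79, 2.79, 3.14, 3.14, 3.14].

### API

Orientations are given as a unit quaternion [x, y, z, w].
In Python, from bench import r gives the robot as it stands.
- The arm moves only by the tool arm_command, never from a script. Its argument "moves" is one flat list of numbers, 4 for each row, row after row: the shift along the tool's x, y, z in cm, then the turn about the tool's z in degrees. A call has 1 to 12 rows; each row shifts and turns the commanded pose from where the row before left it, along the tool's axes as they then stand; what a row does not reach is not made up. A row lasts 1/12 s, in which the tool goes at most 41.7 mm and 7.16 degrees, less where a joint would pass 70% of its speed; a pose out of reach is approached as far as the arm can. A call with a gripper value outside its range is refused whole. "fingers" is the opening in per cent of the stroke, from 0 (shut) to 100 (fully open), set as the call begins (left out, the last holds). The fingers move at their own pace and stop on an object; "squeeze" is the grip in N (left out, the last holds). Time passes only in rows, so rows that do not move let the fingers close. It gives the time, the measured TCP pose, the force, the opening and the grip force at its end, in the units of the state.
- r.read_state(): the state, without advancing time (a new reading comes with each control period).
- r.camera(name): name is "side" or "top" or "wrist"; returns the picture (480x640x3 uint8, red, green, blue); there is no depth.
- r.camera_info(name): a dict with "fx", "fy", "cx", "cy" (pixels), "origin" and "attitude" of the camera in the world. Camera axes: x right, y up, looking along -z (the intrinsics and any distortion apply to the point x, -y, -z); pixel columns grow to the right and rows downward; lengths in m; the calibration is good to about 2 mm. A picture is of the moment at which its call begins: read the wrist's pose just before it. camera_info takes no time and is no camera call; for the wrist camera it gives the pose at the moment of the call.
- r.close_job(): hands the job in; it is judged then, once.
The state is a dict: "time": time; "joint_positions": joint angles; "joint_vel": joint speeds; "joint_torque": joint torques, N m; "ee_pos": TCP position; "eef_rot": TCP orientation; "ft_force": force on the tool from outside, world axes, zero at the start; "torque": the same for the moment, N m; "width": finger opening in m; "grip_force": force on a finger pad.
Only numpy, scipy, OpenCV 4.12 (cv2) and the standard library are available. Lean on these libraries where they do the work, as an engineer would, in place of code of your own. Each camera call takes 0.05 s, during which the arm holds its last target. There are 200 camera calls.

## Working session

There is one attempt and no reset: what is moved stays moved. The work goes in short steps, Python scripts to look and compute and a tool call to move; the robot and the scene stay as the last step left them, time stands still between calls to the robot, and variables do not carry over. Pictures are saved under pics/ and viewed, at most 10 in all, crops included, and the job is handed in when it is done.

Besides the shell and the picture viewer there is one more tool, called after "Call:" by a JSON object that holds its "method" and its "body". arm_command: Moves the arm, as the interface text tells. Its arguments: {"type":"object","properties":{"moves":{"type":"array"},"fingers":{"type":"number"},"squeeze":{"type":"number"}},"required":["moves"]}

```bash
mkdir -p pics
cat > h.py <<'E'
import numpy as np, cv2
from scipy.spatial.transform import Rotation as R
from bench import r
def grab(n,f):
    im=r.camera(n); cv2.imwrite('pics/'+f+'.png',im[:,:,::-1]); return im
E
ls
python3 - <<'E'
from h import *
for n in ['side','top']:
    print(n,r.camera_info(n)); grab(n,n+'0')
s=r.read_state();print(s['ee_pos'],s['eef_rot'],s['time'])
a=cv2.imread('pics/side0.png');b=cv2.imread('pics/top0.png')
print(r.camera_info('wrist'))
E
```

```text
h.py
pics
side {'fx': 610.7333693523807, 'fy': 610.7333693523807, 'cx': 329.11444236044395, 'cy': 238.67794764054358, 'origin': array([ 0.16492131, -1.18007528,  1.16311855]), 'attitude': array([ 0.41367151, -0.0558609 , -0.14411028,  0.89721105])}
top {'fx': 573.121415423069, 'fy': 573.121415423069, 'cx': 313.6968749556893, 'cy': 242.19768673442846, 'origin': array([ 0.25735535, -0.00490907,  1.76981735]), 'attitude': array([-0.05972363,  0.05966068,  0.70764427, -0.70150787])}
[0.19401428 0.59376213 0.22184174] [ 1.57231696e-01  9.87561536e-01 -6.31859390e-04 -8.03021173e-05] 0.1
{'fx': 359.5524405857544, 'fy': 359.5524405857544, 'cx': 318.76159168944497, 'cy': 241.7412585613287, 'origin': array([0.12806932, 0.61574559, 0.3830295 ]), 'attitude': array([-0.10555949, -0.0755804 ,  0.58232836,  0.80252008])}
```

View pics/side0.png

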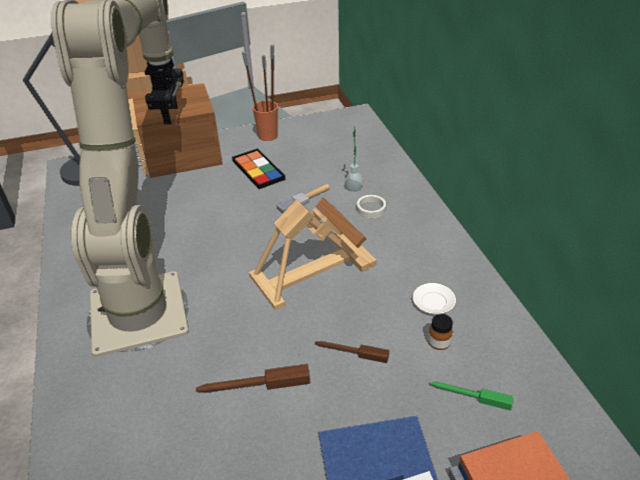

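View pics/top0.png

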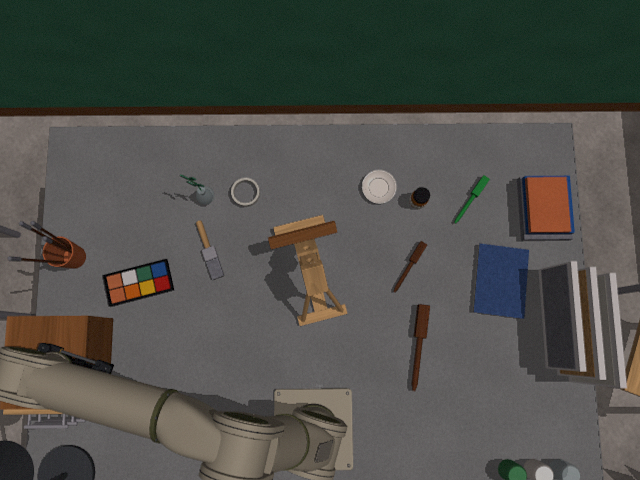

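The side view shows three pin-like things: a small brown one (side 355,351 / top 409,266), a large brown one (side 255,379 / top 420,345) and a green one (side 472,395 / top 471,198). By the description, the small brown one is the pin. The easel is at top (310,265), with its front facing away from the robot. I'll check both in a close crop.

Run:
```python
from h import *
a=cv2.imread('pics/side0.png');b=cv2.imread('pics/top0.png')
def c(im,x,y,w,h,s): return cv2.resize(im[y:y+h,x:x+w],None,fx=s,fy=s,interpolation=cv2.INTER_CUBIC)
E1=c(a,245,190,140,120,4)      # 560x480
P1=c(a,310,335,84,30,4)        # 336x120
E2=c(b,262,212,80,115,4)       # 320x460
P2=c(b,386,236,46,60,5) #230x300
can=np.zeros((600,800,3),np.uint8)
can[0:480,0:560]=E1; can[480:600,0:336]=P1; can[0:300,565:795]=P2
cv2.imwrite('pics/c1.png',can)
can=np.zeros((600,800,3),np.uint8)
E2=c(b,262,212,80,115,5); can[0:575,0:400]=E2
cv2.imwrite('pics/c2.png',can[:,:400])
```

```text
(no output)
```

View pics/c1.png

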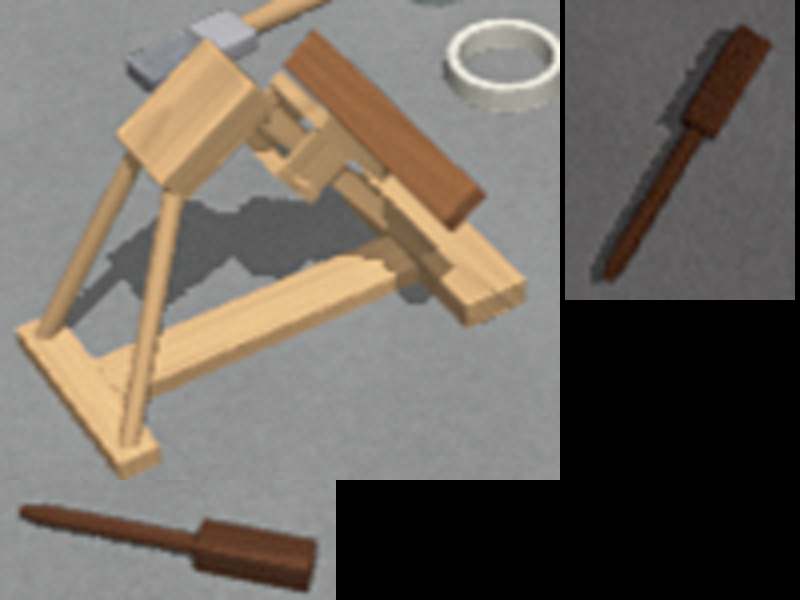

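View pics/c2.png

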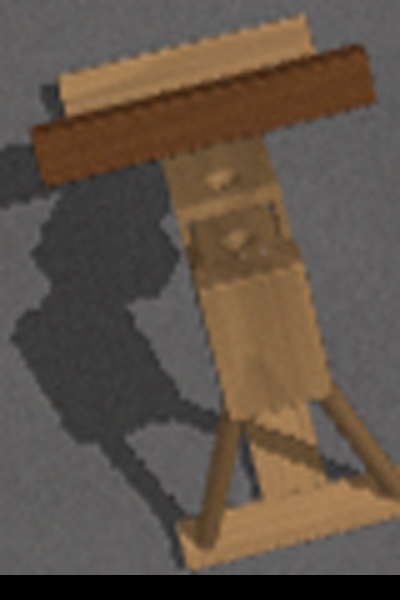

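The close crop confirms the small dark-brown pin: tip at top (394,291) and butt at (423,244), or side (315,343) and (388,356). The easel's ledge is low, with mast hole at top (309,260) and ledge hole at (306,248). The bar ends are at top (269.5,243.5)/(336,226) and side (320,202.5)/(362,243).

```bash
cat >> h.py <<'E'
from scipy.optimize import least_squares
INFO={n:r.camera_info(n) for n in('side','top')}
def proj(i,P):
    if isinstance(i,str): i=INFO[i]
    p=R.from_quat(i['attitude']).inv().apply(np.asarray(P)-i['origin'])
    return np.array([i['cx']+i['fx']*p[0]/-p[2], i['cy']+i['fy']*p[1]/p[2]])
def tri(obs):
    return least_squares(lambda P:np.concatenate([proj(i,P)-u for i,u in obs]),[.6,0,.1])
def mast(e,p):  # e=x,y,yaw ; p in mast_hole axes -> world
    c,s=np.cos(np.radians(35)),np.sin(np.radians(35))
    l=np.array([-.188*np.tan(np.radians(35))+c*p[0]-s*p[2],p[1],.188+s*p[0]+c*p[2]])
    return R.from_euler('z',e[2]).apply(l)+[e[0],e[1],0]
E
python3 - <<'E'
from h import *
for n,t,s in [('tip',(394.4,291.4),(315.5,343)),('sh',(413,262),(359.3,351.3)),('butt',(423.2,244),(388,356)),
 ('barL',(269.5,243.5),(320.25,202.5)),('barR',(336,226.3),(361.9,242.75))]:
    a=tri([('top',t),('side',s)]); print(n,a.x.round(4),a.fun.round(1))
O=[('top',(269.5,243.5),'b',1),('side',(320.25,202.5),'b',1),('top',(336,226.3),'b',-1),('side',(361.9,242.75),'b',-1),
('top',(309.4,260),'m',0),('top',(306.4,248),'l',0)]
def pt(v,k,y):
    q=v[3]
    return mast(v,{'b':(.042,.1*y,q-.07-.055),'m':(.007,0,0),'l':(.025,0,q-.07)}[k])
f=least_squares(lambda v:np.concatenate([proj(c,pt(v,k,y))-u for c,u,k,y in O]),[.65,0,.2,.02])
print(f.x.round(4),f.fun.round(1))
for p in [(0,0,0),(.025,0,0),(.042,0,f.x[3]-.125),(.042,.1,f.x[3]-.125),(.042,-.1,f.x[3]-.125)]: print(p,mast(f.x,p).round(4))
# check foot & head corners
for p in [(.0425,.03,.052),(.0425,-.03,.052),(-.0425,-.03,.052),(-.0425,.03,.052),(-.0425,-.03,.022),(.0425,-.03,.022)]: print('head',p,(proj('side',mast(f.x,p))-[245,190]).round(1)*4,(proj('top',mast(f.x,p))-[262,212]).round(1)*5)
E
```

```text
tip [ 0.4035 -0.2527  0.0099] [ 0.  -0.4 -0.3  0.1]
sh [ 0.494  -0.3127  0.0131] [ 0.1 -0.5 -0.4  0.1]
butt [ 0.5522 -0.3471  0.0126] [ 0.2 -1.2 -0.9  0.2]
barL [0.5346 0.1219 0.1341] [ 0.  -0.3 -0.2  0.1]
barR [ 0.5858 -0.0718  0.1304] [ 0.1 -0.8 -0.7  0.2]
[0.5993 0.036  0.2499 0.0265] [-0.2 -0.3 -0.1  0.6 -0.1 -0.4 -1.2 -0.2  0.6 -0.3  0.1 -0.5]
(0, 0, 0) [0.4718 0.0034 0.188 ]
(0.025, 0, 0) [0.4916 0.0085 0.2023]
(0.042, 0, np.float64(-0.0985069456425963)) [0.5599 0.0259 0.1314]
(0.042, 0.1, np.float64(-0.0985069456425963)) [0.5352 0.1228 0.1314]
(0.042, -0.1, np.float64(-0.0985069456425963)) [ 0.5846 -0.071   0.1314]
head (0.0425, 0.03, 0.052) [236.4  -1.6] [185. 238.]
head (0.0425, -0.03, 0.052) [285.6  46.4] [293.5 209.5]
head (-0.0425, -0.03, 0.052) [191.6 147.2] [325.5 344.5]
head (-0.0425, 0.03, 0.052) [144.8  96.8] [219.5 372.5]
head (-0.0425, -0.03, 0.022) [218. 168.] [316.5 319. ]
head (0.0425, -0.03, 0.022) [310.8  68.4] [285. 186.]
```

The fit agrees with the text: pin axis 12 mm up, bar 200 mm long, ledge at about 0.027. Next I go to the bar's +y end.

Call:
{"method": "arm_command", "body": {"moves": [-2.4,-1.8,0,0,-2.4,-1.8,0,0,-2.4,-1.8,0,0,-2.4,-1.8,0,0,-2.4,-1.8,0,0,-2.4,-1.8,0,0,-2.4,-1.8,0,0,-2.4,-1.8,0,0,-2.4,-1.8,0,0,-2.4,-1.8,0,0,-2.4,-1.8,0,0,-2.4,-1.8,0,0], "fingers": 100, "squeeze": 40}}

```text
time: 1.1
ee_pos: [0.4013, 0.2979, 0.2223]
eef_rot: [0.157, 0.988, -0.0, -0.0]
ft_force: [0.4, 0.8, 0.0]
width: 0.0868
grip_force: 0.0
```

Call:
{"method": "arm_command", "body": {"moves": [-2.4,-1.8,0,0,-2.4,-1.8,0,0,-2.4,-1.8,0,0,-2.4,-1.8,0,0,0,0,0,7,0,0,0,7,0,0,0,7,0,0,0,7,0,0,0,7,0,0,0,7,0,0,0,7,0,0,0,7]}}

```text
time: 2.1
ee_pos: [0.4694, 0.201, 0.2222]
eef_rot: [0.605, 0.796, -0.0, -0.0]
ft_force: [-0.1, 0.9, -0.5]
width: 0.0869
grip_force: 0.0
```

```bash
cat >> h.py <<'E'
def to(target,yawy,tilt=False):
    "delta in tool axes cm to TCP target, turn about tool z deg so that tool y points at yawy (rad, mod pi)"
    s=r.read_state(); Q=R.from_quat(s['eef_rot']); p=s['ee_pos']
    ya=Q.as_matrix()[:,1]; cur=np.arctan2(ya[1],ya[0]); d=(cur-yawy+np.pi/2)%np.pi-np.pi/2
    print('t',round(s['time'],2),'pos',p.round(4),'y ang',round(np.degrees(cur),1),'zaxis',Q.as_matrix()[:,2].round(3),'F',np.round(s['ft_force'],1),'w',round(s['width'],4),'g',round(s['grip_force'],1))
    print('now-frame cm',(Q.inv().apply(np.array(target)-p)*100).round(2),'turn',round(np.degrees(d),2),'after-turn cm',((Q*R.from_euler('z',d)).inv().apply(np.array(target)-p)*100).round(2),'joints',np.round(s['joint_positions'],2))
EASEL=np.array([.5993,.036,.2499])
E
python3 -c "
from h import *
to(mast(EASEL,(.042,.085,.0265-.125))-[0,0,.019],.25)"
```

```text
t 2.1 pos [0.4694 0.201  0.2222] y ang 15.6 zaxis [-0.001 -0.    -1.   ] F [-0.1  0.9 -0.5] w 0.0869 g 0.0
now-frame cm [-10.79   4.2   10.98] turn 1.24 after-turn cm [-10.7    4.44  10.98] joints [-0.79  0.07  0.32  1.77 -0.02  1.3  -0.2 ]
```

Call:
{"method": "arm_command", "body": {"moves": [0,0,0,1.2,-2.7,1.1,0,0,-2.7,1.1,0,0,-2.7,1.1,0,0,-2.6,1.1,0,0,0,0,0,0,0,0,2.2,0,0,0,2.2,0,0,0,2.2,0,0,0,2.2,0,0,0,2.2,0,0,0,0,0]}}

```text
time: 3.1
ee_pos: [0.5366, 0.1084, 0.1084]
eef_rot: [0.61, 0.793, -0.003, -0.002]
ft_force: [-0.7, 0.1, -0.8]
width: 0.0871
grip_force: 0.0
```

```bash
python3 -c "
from h import *
to(mast(EASEL,(.042,.085,.0265-.125))-[0,0,.019],.25)
grab('wrist','w1')"
```

```text
t 3.1 pos [0.5366 0.1084 0.1084] y ang 14.9 zaxis [-0.006 -0.002 -1.   ] F [-0.7  0.1 -0.8] w 0.0871 g 0.0
now-frame cm [-0.06  0.21 -0.4 ] turn 0.56 after-turn cm [-0.06  0.21 -0.4 ] joints [-0.63  0.27  0.41  1.82 -0.12  1.08  0.08]
```

View pics/w1.png

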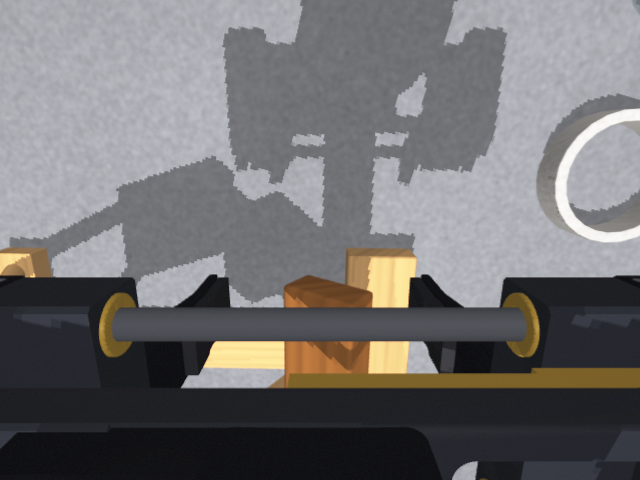

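The bar lies centred between the fingers (bar end at pixel 325,285), so I grip it.

Call:
{"method": "arm_command", "body": {"moves": [0,0.2,-0.3,0,0,0,0,0,0,0,0,0,0,0,0,0,0,0,0,0,0,0,0,0,0,0,0,0,0,0,0,0], "fingers": 0, "squeeze": 35}}

```text
time: 3.82
ee_pos: [0.5413, 0.1093, 0.1156]
eef_rot: [0.611, 0.792, 0.0, -0.0]
ft_force: [-0.4, 0.0, -0.0]
width: 0.0419
grip_force: 0.0
```

Call:
{"method": "arm_command", "body": {"moves": [0,0,0,0,0,0,0,0,0,0,0,0,0,0,0,0,0,0,0,0]}}

```text
time: 4.23
ee_pos: [0.5405, 0.1091, 0.115]
eef_rot: [0.611, 0.792, -0.001, -0.001]
ft_force: [-5.9, -0.6, -0.4]
width: 0.0357
grip_force: 34.9
```

Call:
{"method": "arm_command", "body": {"moves": [0,-0.29,-0.41,0,0,-0.29,-0.41,0,0,-0.29,-0.41,0,0,-0.29,-0.41,0,0,-0.29,-0.41,0,0,-0.29,-0.41,0,0,-0.29,-0.41,0,0,-0.29,-0.41,0,0,0,0,0,0,0,0,0]}}

```text
time: 5.07
ee_pos: [0.5177, 0.1033, 0.1488]
eef_rot: [0.611, 0.792, -0.0, -0.001]
ft_force: [-9.3, -0.7, -3.4]
width: 0.0354
grip_force: 35.1
```

```bash
python3 -c "
from h import *
to(mast(EASEL,(.042,.085,.07-.125))-[0,0,.019],.25)"
```

```text
t 5.07 pos [0.5177 0.1033 0.1488] y ang 14.7 zaxis [-0.002  0.    -1.   ] F [-9.3 -0.7 -3.4] w 0.0354 g 35.1
now-frame cm [-0.04 -0.33  0.07] turn 0.39 after-turn cm [-0.04 -0.33  0.07] joints [-0.65  0.18  0.41  1.83 -0.08  1.15  0.04]
```

Call:
{"method": "arm_command", "body": {"moves": [0,-0.23,-0.33,0,0,-0.23,-0.33,0,0,0,0,0,0,0,0,0]}}

```text
time: 5.4
ee_pos: [0.5164, 0.1029, 0.154]
eef_rot: [0.611, 0.792, 0.002, 0.002]
ft_force: [15.9, 6.0, -35.2]
width: 0.0357
grip_force: 35.0
```

The ledge has met the head block (35 N reaction), so I open and rise.

Call:
{"method": "arm_command", "body": {"moves": [0,0,0,0,0,0,0,0,0,0,0,0,0,0,0,0,0,0,0,0], "fingers": 100}}

```text
time: 5.82
ee_pos: [0.5152, 0.1023, 0.156]
eef_rot: [0.611, 0.792, 0.001, 0.001]
ft_force: [-0.6, -0.3, -0.5]
width: 0.0611
grip_force: 0.0
```

Call:
{"method": "arm_command", "body": {"moves": [0,0,-2,0,0,0,-3,0,0,0,-3,0,0,0,-3,0,0,0,-3,0,0,0,-3,0,0,0,0,0]}}

```text
time: 6.4
ee_pos: [0.5164, 0.1024, 0.3314]
eef_rot: [0.611, 0.792, 0.004, 0.002]
ft_force: [-0.1, 0.5, 1.0]
width: 0.0866
grip_force: 0.0
```

Run:
```python
from h import *
s=grab('side','side1');t=grab('top','top1')
def c(im,x,y,w,h,f): return cv2.resize(im[y:y+h,x:x+w,::-1],None,fx=f,fy=f,interpolation=cv2.INTER_CUBIC)
can=np.zeros((600,800,3),np.uint8)
can[0:480,0:400]=c(s,270,190,100,120,4)[:480]; A=c(t,262,212,80,115,5);can[0:575,400:800]=A
cv2.imwrite('pics/c3.png',can)
d=(.5522-.4035,-.3471+.2527);u=np.array(d)/np.hypot(*d);print('pin tip dir deg',np.degrees(np.arctan2(-u[1],-u[0])))
to([.5,-.3,.2],np.arctan2(-u[1],-u[0])+np.pi/2)
```

```text
pin tip dir deg 147.59118062106066
t 6.5 pos [0.5151 0.1022 0.3263] y ang 14.7 zaxis [ 0.003  0.001 -1.   ] F [ 0.1  0.3 -0.8] w 0.0871 g 0.0
now-frame cm [-38.53 -11.7   12.57] turn -42.89 after-turn cm [-20.26 -34.8   12.57] joints [-0.68  0.06  0.42  1.57 -0.03  1.51 -0.  ]
```

View pics/c3.png

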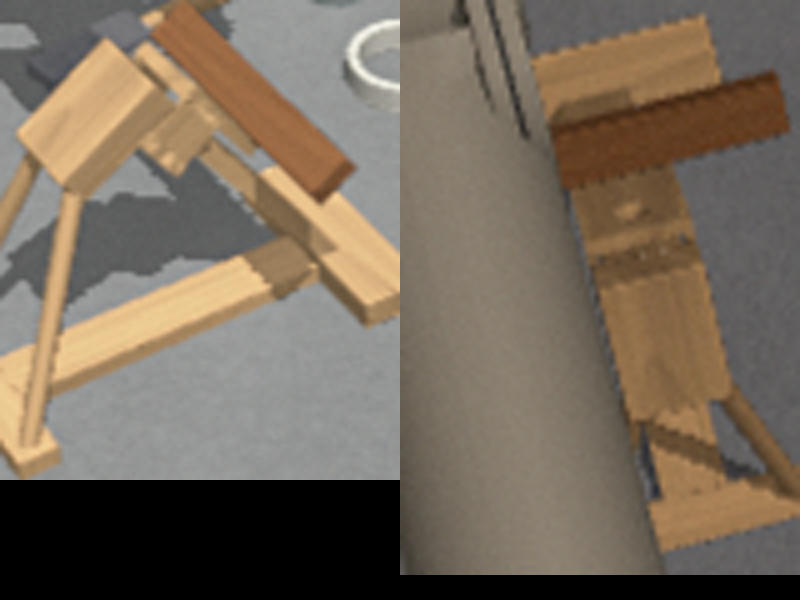

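The ledge is now up against the head: hole at top (307.6,254), bar's right end at top (338.6,232) and side (354,236). Next, the pin.

Call:
{"method": "arm_command", "body": {"moves": [0,0,0,-7.15,0,0,0,-7.15,0,0,0,-7.15,0,0,0,-7.15,0,0,0,-7.15,0,0,0,-7.15,-1.8,-2.4,0,0,-1.8,-2.4,0,0,-1.8,-2.4,0,0,-1.8,-2.4,0,0,-1.8,-2.4,0,0,-1.8,-2.4,0,0]}}

```text
time: 7.5
ee_pos: [0.5279, -0.0787, 0.3239]
eef_rot: [0.279, 0.96, -0.0, -0.001]
ft_force: [0.7, -0.0, 0.4]
width: 0.0871
grip_force: 0.0
```

Call:
{"method": "arm_command", "body": {"moves": [-1.8,-2.4,1.4,0,-1.8,-2.4,1.4,0,-1.8,-2.4,1.4,0,-1.8,-2.4,1.4,0,-1.8,-2.4,1.4,0,-1.8,-2.4,1.4,0,-1.8,-2.4,1.4,0,-1.8,-2.4,1.4,0,-1.8,-2.4,1.4,0,0,0,0,0,0,0,0,0,0,0,0,0]}}

```text
time: 8.5
ee_pos: [0.5494, -0.3458, 0.1982]
eef_rot: [0.279, 0.96, 0.0, -0.001]
ft_force: [0.4, 0.2, 0.3]
width: 0.0871
grip_force: 0.0
```

Run:
```python
from h import *
to([.548,-.347,.012],np.radians(57.6))
i=r.camera_info('wrist'); w=grab('wrist','w2')
for p in [(.4035,-.2527,.012),(.494,-.3127,.012),(.553,-.35,.012)]: print('pred px',proj(i,p).round(1))
# ledge q fit
O=[('top',(338.6,232.4),(.042,-.1,-.125)),('side',(354,235.9),(.042,-.1,-.125)),('top',(307.6,254),(.025,0,-.07))]
for o in O: print([ (q,(proj(o[0],mast(EASEL,np.array(o[2])+[0,0,q]))-o[1]).round(1)) for q in (.06,.07)])
```

```text
t 8.5 pos [ 0.5494 -0.3458  0.1982] y ang 57.6 zaxis [-0.001  0.001 -1.   ] F [0.4 0.2 0.3] w 0.0871 g 0.0
now-frame cm [ 0.03 -0.17 18.62] turn 0.0 after-turn cm [ 0.03 -0.17 18.62] joints [-0.    0.46  0.69  1.46 -0.29  1.33  1.71]
pred px [319.   21.7]
pred px [316.7 151.8]
pred px [316.9 224.7]
[(0.06, array([-0.6, -2. ])), (0.07, array([ 0. , -0.6]))]
[(0.06, array([0.5, 1.2])), (0.07, array([-1.3, -0.5]))]
[(0.06, array([ 0.5, -1.4])), (0.07, array([1. , 0.1]))]
```

View pics/w2.png

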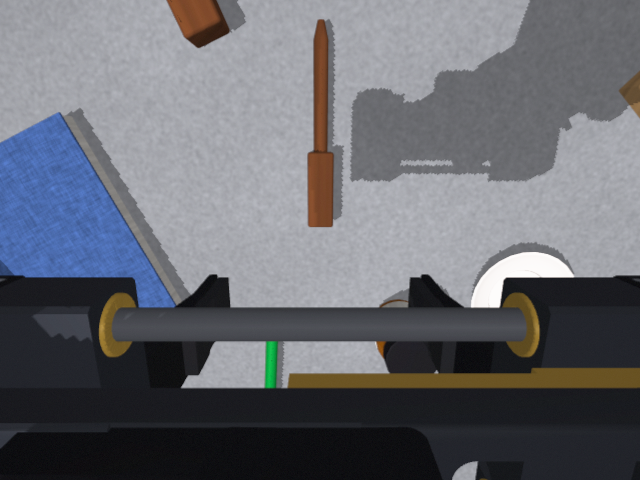

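The ledge sits at 0.070. The pin lies where predicted: tip (320,22), shoulder (319,152), butt (320,226), level between the fingers. I'll check the ink jar's clearance before going down.

Run:
```python
from h import *
a=tri([('top',(421,193.5)),('side',(442,323))]); print('cap',a.x,a.fun)
c=np.array([.548,-.347]);y=np.array([.536,.844]);x=np.array([-.844,.536]);d=a.x[:2]-c
print('in tool x,y',d@x,d@y)
```

```text
cap [ 0.69487322 -0.33529663  0.0656443 ] [-0.11219329  0.51606085  0.39107736 -0.11408371]
in tool x,y -0.11768799274896884 0.08860168996885694
```

Call:
{"method": "arm_command", "body": {"moves": [0,-0.2,3,0,0,0,3,0,0,0,3,0,0,0,3,0,0,0,3,0,0,0,2.4,0,0,0,1.2,0,0,0,0,0,0,0,0,0], "fingers": 60}}

```text
time: 9.3
ee_pos: [0.5492, -0.3475, 0.0138]
eef_rot: [0.278, 0.96, 0.0, 0.0]
ft_force: [-0.2, 0.2, 0.1]
width: 0.0526
grip_force: 0.0
```

Call:
{"method": "arm_command", "body": {"moves": [0,0,0,0,0,0,0,0,0,0,0,0,0,0,0,0,0,0,0,0,0,0,0,0,0,0,0,0,0,0,0,0,0,0,0,0], "fingers": 0, "squeeze": 3}}

```text
time: 10.05
ee_pos: [0.5487, -0.3482, 0.0132]
eef_rot: [0.279, 0.96, 0.0, 0.0]
ft_force: [-0.1, 1.1, 5.0]
width: 0.0247
grip_force: 3.0
```

Call:
{"method": "arm_command", "body": {"moves": [0,0,-1,0,0,0,-1,0,0,0,-1,0,0,0,-1,0,0,0,-1,0,0,0,-1,0,0,0,-1,0,0,0,-1,0,0,0,-1,0,0,0,0,0]}}

```text
time: 10.88
ee_pos: [0.5494, -0.3488, 0.1054]
eef_rot: [0.279, 0.96, -0.0, 0.002]
ft_force: [0.2, -0.6, 0.6]
width: 0.0243
grip_force: 3.0
```

Run:
```python
from h import *
to([.548,-.347,.1],np.radians(57.6))
s=grab('side','side2');t=grab('top','top2')
def c(im,x,y,w,h,f): return cv2.resize(im[y:y+h,x:x+w,::-1],None,fx=f,fy=f,interpolation=cv2.INTER_CUBIC)
can=np.zeros((600,800,3),np.uint8)
can[0:600,0:480]=c(s,295,250,120,150,4); can[0:600,480:800]=c(t,375,220,80,150,4)
cv2.imwrite('pics/c4.png',can)
```

```text
t 10.88 pos [ 0.5494 -0.3488  0.1054] y ang 57.6 zaxis [ 0.003 -0.001 -1.   ] F [ 0.2 -0.6  0.6] w 0.0243 g 3.0
now-frame cm [0.21 0.07 0.54] turn 0.01 after-turn cm [0.21 0.07 0.54] joints [ 0.02  0.54  0.65  1.56 -0.35  1.16  1.75]
```

View pics/c4.png

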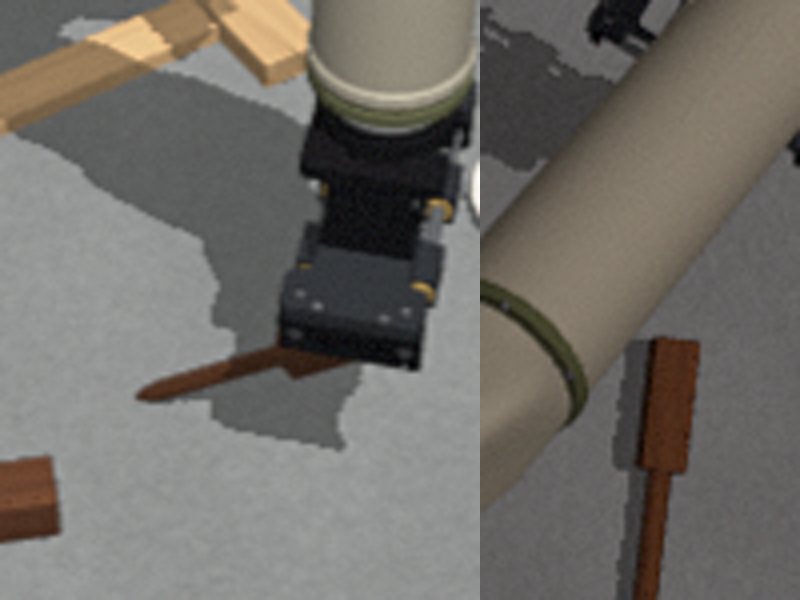

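The pin has swung tip-down under gravity: tip at side crop (140,397), i.e. pixel (330,349.3). I'll compute its angle in the known vertical plane of the gripper.

```bash
cat >> h.py <<'E'
def ray_plane(cam,px,p0,n):
    i=INFO[cam] if isinstance(cam,str) else cam
    d=R.from_quat(i['attitude']).apply([(px[0]-i['cx'])/i['fx'],-(px[1]-i['cy'])/i['fy'],-1])
    return i['origin']+d*((p0-i['origin'])@n)/(d@n)
E
python3 - <<'E'
from h import *
s=r.read_state();M=R.from_quat(s['eef_rot']).as_matrix();p=s['ee_pos']
t=ray_plane('side',(330,349.3),p,M[:,1]); d=M.T@(t-p)
print('tip',t.round(4),'in tool',d.round(4))
# butt was 6mm behind TCP in x: pin length from pivot ~.174
for piv in (.003,.006,.009): 
    v=d-[0,0,-piv]; print(piv,np.degrees(np.arctan2(v[2],v[0])),np.hypot(v[0],v[2]))
E
```

```text
tip [ 0.4337 -0.2752  0.0007] in tool [ 0.1364 -0.      0.1025]
0.003 37.719824872832326 0.17237550929230824
0.006 38.500238218350674 0.1742270731662917
0.009 39.26410035761587 0.1761102775092984
```

Call:
{"method": "arm_command", "body": {"moves": [0,0,0.3,0,0,0,0.3,0,0,0,0.3,0,0,0,0,0,0,0,0,0,0,0,0,0]}}

```text
time: 11.48
ee_pos: [0.5483, -0.348, 0.0936]
eef_rot: [0.279, 0.96, 0.0, -0.0]
ft_force: [0.6, -0.6, -0.8]
width: 0.0238
grip_force: 3.0
```

Call:
{"method": "arm_command", "body": {"moves": [0,0,0,0,0,0,0,0,0,0,0,0,0,0,-2,0,0,0,-3,0,0,0,-3,0,0,0,-3,0,0,0,-3,0,0,0,-2,0,0,0,0,0,0,0,0,0], "squeeze": 25}}

```text
time: 12.4
ee_pos: [0.5488, -0.3485, 0.2549]
eef_rot: [0.279, 0.96, -0.0, 0.001]
ft_force: [-0.3, 0.6, -1.3]
width: 0.0236
grip_force: 25.0
```

```bash
cat >> h.py <<'E'
def pinfit(draw=None):
    "segment dark brown in side view near the gripper; back-project on the tool x-z plane; return tool-frame points"
    im=r.camera('side'); s=r.read_state();M=R.from_quat(s['eef_rot']).as_matrix();p=s['ee_pos']
    c=proj('side',p+M@[.08,0,.05]); h=cv2.cvtColor(im,cv2.COLOR_RGB2HSV)
    m=cv2.inRange(h,(0,90,30),(14,255,150)); x0,y0=int(c[0])-70,int(c[1])-70
    w=np.zeros_like(m); w[max(y0,0):y0+140,max(x0,0):x0+140]=255; m&=w
    n,l,st,ce=cv2.connectedComponentsWithStats(m)
    print('pred c',c.round(0),'comps',[(st[i].tolist()) for i in range(1,n) if st[i,4]>25])
    out=[]
    for i in range(1,n):
        if st[i,4]<40: continue
        v,u=np.nonzero(l==i)
        P=np.array([M.T@(ray_plane('side',(a,b),p,M[:,1])-p) for a,b in zip(u,v)])
        far=P[P[:,0]>.06]
        out.append(P)
        if len(far)>15:
            # centre line: mean z per x-slice along the shaft
            k=np.linalg.svd(far-far.mean(0))[2][0]; print('comp',i,'n',len(far),'angle',round(np.degrees(np.arctan2(k[2],k[0])),1),'mean',far.mean(0).round(4),'extreme',P[np.argmax(P@[.82,0,.57])].round(4))
    return im,m,out
E
python3 - <<'E'
from h import *
to([.548,-.347,.1],np.radians(57.6))
im,m,o=pinfit()
E
```

```text
t 12.4 pos [ 0.5488 -0.3485  0.2549] y ang 57.6 zaxis [ 0.002 -0.001 -1.   ] F [-0.3  0.6 -1.3] w 0.0236 g 25.0
now-frame cm [ 0.18  0.08 15.49] turn 0.0 after-turn cm [ 0.18  0.08 15.49] joints [-0.    0.43  0.7   1.37 -0.28  1.43  1.7 ]
pred c [353. 295.] comps [[332, 224, 26, 17, 221], [325, 285, 67, 18, 379]]
comp 1 n 221 angle 148.3 mean [ 0.0948  0.     -0.1303] extreme [ 0.1245 -0.     -0.14  ]
comp 2 n 182 angle 32.1 mean [0.0993 0.     0.0604] extreme [ 0.1444 -0.      0.0897]
```

The pin is held at about 33.5° tip-down with its tip at tool (0.144, 0, 0.090), close enough to 35°. I raise it, turn to face the easel, and move in front.

Call:
{"method": "arm_command", "body": {"moves": [0,0,-3,0,0,0,-3,0,0,0,-3,0,0,0,-3,0,0,0,0,-7,0,0,0,-7,0,0,0,-7,0,0,0,-7,0,0,0,-7,0,0,0,-7,0,0,0,-4.7,0,0,0,0]}}

```text
time: 13.45
ee_pos: [0.5483, -0.3478, 0.3721]
eef_rot: [-0.126, 0.992, 0.001, -0.001]
ft_force: [-0.1, -0.4, -0.1]
width: 0.0237
grip_force: 25.0
```

```bash
cat >> h.py <<'E'
def goal(out,tipx=.1445,tipz=.09):
    "TCP world position placing the tip on the hole axis, 'out' m outside the front plate"
    u=np.array([-np.cos(.25),-np.sin(.25),0])
    return mast(EASEL,(.025+out,0,0))-tipx*u+[0,0,tipz]
E
python3 - <<'E'
from h import *
print(goal(.04)); to(goal(.04)+[0,0,.04],.25+np.pi/2)
E
```

```text
[0.66334886 0.05236245 0.31528247]
t 13.45 pos [ 0.5483 -0.3478  0.3721] y ang 104.5 zaxis [-0.002  0.001 -1.   ] F [-0.1 -0.4 -0.1] w 0.0237 g 25.0
now-frame cm [-21.18  35.85   1.72] turn 0.21 after-turn cm [-21.05  35.93   1.72] joints [ 0.11  0.4   0.58  1.13 -0.22  1.67  2.46]
```

Call:
{"method": "arm_command", "body": {"moves": [-1.75,3,0,0,-1.75,3,0,0,-1.75,3,0,0,-1.75,3,0,0,-1.75,3,0,0,-1.75,3,0,0,-1.75,3,0,0,-1.75,3,0,0,-1.75,3,0,0,-1.75,3,0,0,-1.75,3,0,0,-1.75,3,0,0]}}

```text
time: 14.45
ee_pos: [0.663, 0.0545, 0.3727]
eef_rot: [-0.123, 0.992, 0.0, -0.001]
ft_force: [1.0, -0.4, -0.4]
width: 0.0238
grip_force: 25.0
```

Call:
{"method": "arm_command", "body": {"moves": [0,0,0,0,0,0,0,0,0,0,0,0]}}

```text
time: 14.7
ee_pos: [0.6629, 0.0522, 0.3728]
eef_rot: [-0.123, 0.992, -0.0, -0.001]
ft_force: [0.5, -0.5, -0.4]
width: 0.0235
grip_force: 25.0
```

Run:
```python
from h import *
to(goal(.03),.25+np.pi/2)
im,m,o=pinfit()
```

```text
t 14.7 pos [0.6629 0.0522 0.3728] y ang 104.2 zaxis [-0.002 -0.001 -1.   ] F [ 0.5 -0.5 -0.4] w 0.0235 g 25.0
now-frame cm [0.76 0.   6.33] turn -0.15 after-turn cm [0.76 0.   6.33] joints [-0.42  0.42  0.42  1.07 -0.17  1.68  1.77]
pred c [348. 159.] comps [[277, 88, 75, 20, 890], [325, 126, 54, 55, 462], [312, 193, 34, 27, 110], [308, 197, 29, 31, 60]]
comp 1 n 890 angle -13.6 mean [ 0.1757 -0.     -0.1471] extreme [ 0.2606 -0.     -0.152 ]
comp 3 n 163 angle 32.5 mean [ 0.1036 -0.      0.0628] extreme [ 0.1479 -0.      0.0885]
comp 4 n 110 angle 127.5 mean [ 0.1416 -0.      0.171 ] extreme [0.1646 0.     0.1533]
comp 6 n 60 angle 120.5 mean [0.1661 0.     0.1736] extreme [0.124  0.     0.2473]
```

Call:
{"method": "arm_command", "body": {"moves": [0.2,0,1.6,0,0.2,0,1.6,0,0.2,0,1.6,0,0,0,1.6,0,0,0,0,0,0,0,0,0,0,0,0,0]}}

```text
time: 15.33
ee_pos: [0.6574, 0.0503, 0.3112]
eef_rot: [-0.124, 0.992, -0.0, 0.001]
ft_force: [0.5, -0.0, -1.3]
width: 0.024
grip_force: 25.0
```

Run:
```python
from h import *
to(goal(.03,.146,.089),.25+np.pi/2)
i=r.camera_info('wrist')
w=grab('wrist','w3'); s=grab('side','side3')
st=r.read_state();M=R.from_quat(st['eef_rot']).as_matrix();p=st['ee_pos']
tip=p+M@[.146,0,.089]; lh=mast(EASEL,(.025,0,0)); mh=mast(EASEL,(.007,0,0))
print('tip',tip.round(4),'lh',lh.round(4))
for n,c in (('wrist',i),('side','side')): print(n,'tip',proj(c,tip).round(1),'lh',proj(c,lh).round(1),'lh-.05',proj(c,mast(EASEL,(-.025,0,0))).round(1))
a=proj('side',lh).astype(int); can=np.zeros((600,800,3),np.uint8)
can[:, :400]=cv2.resize(s[a[1]-70:a[1]+50,a[0]-25:a[0]+55,::-1],(400,600),interpolation=cv2.INTER_CUBIC)
b=np.clip(proj(i,tip).astype(int),[40,60],[600,420])
can[:,400:]=cv2.resize(w[b[1]-60:b[1]+60,b[0]-40:b[0]+40,::-1],(400,600),interpolation=cv2.INTER_CUBIC)
print('side off',a-[25,70],'x5; wrist off',b-[40,60],'x5'); cv2.imwrite('pics/c5.png',can)
```

```text
t 15.33 pos [0.6574 0.0503 0.3112] y ang 104.2 zaxis [ 0.001  0.    -1.   ] F [ 0.5 -0.  -1.3] w 0.024 g 25.0
now-frame cm [0.04 0.05 0.26] turn -0.11 after-turn cm [0.04 0.05 0.26] joints [-0.43  0.4   0.41  1.23 -0.16  1.54  1.78]
tip [0.5163 0.0148 0.222 ] lh [0.4916 0.0085 0.2023]
wrist tip [319.6  18.5] lh [319.6 -15.2] lh-.05 [319.4 -64.9]
side tip [324.5 200.6] lh [316.2 210.1] lh-.05 [302.9 224.3]
side off [291 140] x5; wrist off [279   0] x5
```

View pics/c5.png

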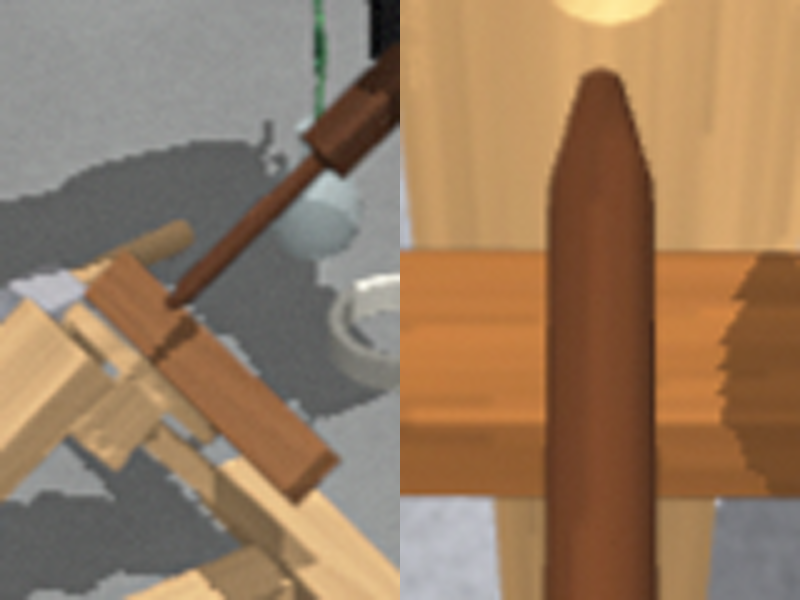

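The pin tip (wrist px 319,14) points at the hole, whose lower rim is at px (320.4,4.4). The side view shows it clear of the bar, pitched along the hole. I'll check the rim numerically.

Run:
```python
from h import *
i=r.camera_info('wrist'); s=r.read_state();M=R.from_quat(s['eef_rot']).as_matrix();p=s['ee_pos']
for dz in (-.003,0,.003): print(dz,'rim bottom',proj(i,mast(EASEL,(.025,0,-.0085+dz))).round(1))
for dx in (-.003,.003): print('dx',dx,'rim bottom',proj(i,mast(EASEL,(.025+dx,0,-.0085))).round(1))
print('tip ends', [proj(i,p+M@[.146+a,0,.089+b]).round(1) for a,b in ((0,0),(.0017,-.0025),(.003,0))])
# lower plate corners
print('bar top edge rows',[proj(i,mast(EASEL,(x,0,z-.055))).round(1) for x,z in ((.025,.009),(.059,.009),(.059,-.009))])
```

```text
-0.003 rim bottom [319.3   1.3]
0 rim bottom [319.3  -3.1]
0.003 rim bottom [319.3  -7.5]
dx -0.003 rim bottom [319.3  -6.2]
dx 0.003 rim bottom [3.193e+02 1.000e-01]
tip ends [array([319.3,  17.9]), array([319.3,  13.3]), array([319.3,  12.4])]
bar top edge rows [array([319.2,  44.6]), array([319.3,  79.2]), array([319.3,  96.7])]
```

Run:
```python
from h import *
i=r.camera_info('wrist')
A=lambda q:(.042,.1,q-.125); B=lambda q:(.042,-.1,q-.125)
def res(v):
    e=v[:3]; q=v[3]; up=np.array([0,0,v[4]]); m=lambda p:mast(e,p)+up; o=[]
    def add(c,p,u,w=1): o.append((proj(c,m(p))-u)*w)
    add('top',A(q),(269.5,243.5));add('side',A(q),(320.25,202.5));add('top',B(q),(336,226.3));add('side',B(q),(361.9,242.75))
    add('top',(.025,0,q-.07),(306.4,248));add('top',(.007,0,0),(309.4,260))
    add('side',A(.07),(312.3,194.5));add('side',B(.07),(354.6,236));add('top',B(.07),(338.6,232.4));add('top',(.025,0,0),(307.6,254))
    for p,u in (((.025,0,-.0085),(320.3,3.9)),((.025,0,-.046),(320,49.5)),((.059,0,-.046),(320,84)),((.059,0,-.064),(320,98.5))):
        o.append((proj(i,m(p))-u)*[.5,.5])
    return np.concatenate(o+[[v[4]*300]])
f=least_squares(res,[*EASEL,.0265,0],loss='soft_l1'); print(f.x.round(4)); print(res(f.x).round(1))
print('lh',(mast(f.x,(.025,0,0))+[0,0,f.x[4]]).round(4),'old',mast(EASEL,(.025,0,0)).round(4))
```

```text
[ 0.6015  0.0368  0.2455  0.0305 -0.0027]
[-0.4 -0.4 -0.1  0.3 -0.2 -0.3 -1.4 -0.4 -0.2 -0.4  0.1 -0.9  0.5  1.6
 -1.4 -0.1 -0.4 -1.   0.5 -0.5 -0.  -0.7 -0.  -0.3 -0.1 -0.4 -0.1  0.9
 -0.8]
lh [0.4937 0.0098 0.1996] old [0.4916 0.0085 0.2023]
```

```bash
cat >> h.py <<'E'
EASEL=np.array([.6015,.0368,.2455])
_g=goal
def goal(out,tx=.146,tz=.089): return _g(out,tx,tz)+[0,0,-.0027]
E
python3 -c "
from h import *
to(goal(.004),.2455+np.pi/2)"
```

```text
t 15.43 pos [0.6576 0.0507 0.3113] y ang 104.3 zaxis [ 0.002  0.    -1.   ] F [-0.5 -0.2 -0.9] w 0.0233 g 25.0
now-frame cm [1.98 0.09 2.03] turn 0.19 after-turn cm [1.98 0.08 2.03] joints [-0.43  0.4   0.41  1.23 -0.16  1.54  1.78]
```

Call:
{"method": "arm_command", "body": {"moves": [0,0.1,0.4,0.2,0.5,0,0.4,0,0.5,0,0.4,0,0.5,0,0.4,0,0.5,0,0.4,0,0,0,0,0,0,0,0,0]}}

```text
time: 16.02
ee_pos: [0.6372, 0.0472, 0.29]
eef_rot: [-0.123, 0.992, 0.0, -0.0]
ft_force: [0.3, 0.1, -1.0]
width: 0.0232
grip_force: 25.0
```

```bash
python3 -c "
from h import *
to(goal(0),.2455+np.pi/2)"
```

```text
t 16.02 pos [0.6372 0.0472 0.29  ] y ang 104.1 zaxis [-0.  0. -1.] F [ 0.3  0.1 -1. ] w 0.0232 g 25.0
now-frame cm [ 0.23 -0.08  0.13] turn 0.04 after-turn cm [ 0.23 -0.08  0.13] joints [-0.45  0.35  0.41  1.33 -0.14  1.49  1.77]
```

Call:
{"method": "arm_command", "body": {"moves": [0.41,0,0.29,0,0.41,0,0.29,0,0.41,0,0.29,0,0,0,0,0]}}

```text
time: 16.35
ee_pos: [0.6247, 0.0437, 0.2807]
eef_rot: [-0.123, 0.992, -0.0, -0.001]
ft_force: [-0.7, -0.6, -0.8]
width: 0.0237
grip_force: 25.0
```

Call:
{"method": "arm_command", "body": {"moves": [0.41,0,0.29,0,0.41,0,0.29,0,0,0,0,0]}}

```text
time: 16.6
ee_pos: [0.6168, 0.0418, 0.275]
eef_rot: [-0.123, 0.992, 0.0, -0.0]
ft_force: [-2.0, -0.8, 0.1]
width: 0.0236
grip_force: 25.0
```

Call:
{"method": "arm_command", "body": {"moves": [0.41,0,0.29,0,0.41,0,0.29,0,0,0,0,0]}}

```text
time: 16.85
ee_pos: [0.6089, 0.0399, 0.2691]
eef_rot: [-0.123, 0.992, 0.0, -0.0]
ft_force: [-1.8, -1.0, -0.7]
width: 0.0234
grip_force: 25.0
```

Call:
{"method": "arm_command", "body": {"moves": [0.41,0,0.29,0,0.41,0,0.29,0,0,0,0,0]}}

```text
time: 17.1
ee_pos: [0.6009, 0.0379, 0.2633]
eef_rot: [-0.123, 0.992, 0.0, -0.001]
ft_force: [-1.6, -1.8, -0.4]
width: 0.0236
grip_force: 25.0
```

Call:
{"method": "arm_command", "body": {"moves": [0.41,0,0.29,0,0.41,0,0.29,0,0,0,0,0]}}

```text
time: 17.35
ee_pos: [0.593, 0.0359, 0.2576]
eef_rot: [-0.123, 0.992, 0.0, -0.0]
ft_force: [-2.2, -0.9, 0.4]
width: 0.0237
grip_force: 25.0
```

```bash
python3 -c "
from h import *
to(goal(-.11),.2455+np.pi/2)
im,m,o=pinfit()"
```

```text
t 17.35 pos [0.593  0.0359 0.2576] y ang 104.1 zaxis [-0.001 -0.    -1.   ] F [-2.2 -0.9  0.4] w 0.0237 g 25.0
now-frame cm [ 4.68 -0.05  3.21] turn 0.02 after-turn cm [ 4.68 -0.05  3.21] joints [-0.47  0.25  0.41  1.51 -0.1   1.4   1.76]
pred c [324. 205.] comps [[258, 134, 19, 7, 97], [308, 174, 50, 67, 602]]
comp 1 n 97 angle 160.5 mean [ 0.2212 -0.     -0.1994] extreme [ 0.2409 -0.     -0.2018]
comp 3 n 205 angle 114.9 mean [ 0.0835 -0.      0.048 ] extreme [ 0.0029 -0.      0.2058]
```

Call:
{"method": "arm_command", "body": {"moves": [0.41,0,0.28,0,0.41,0,0.28,0,0.41,0,0.28,0,0.41,0,0.28,0,0,0,0,0]}}

```text
time: 17.82
ee_pos: [0.5801, 0.0326, 0.2493]
eef_rot: [-0.123, 0.992, 0.0, 0.004]
ft_force: [6.5, 0.3, 10.4]
width: 0.0235
grip_force: 25.0
```

Call:
{"method": "arm_command", "body": {"moves": [0.41,0,0.28,0,0.41,0,0.28,0,0.41,0,0.28,0,0.41,0,0.28,0,0,0,0,0]}}

```text
time: 18.23
ee_pos: [0.5675, 0.0294, 0.2411]
eef_rot: [-0.123, 0.992, 0.001, 0.009]
ft_force: [13.9, 2.5, 21.4]
width: 0.0236
grip_force: 25.1
```

Call:
{"method": "arm_command", "body": {"moves": [0.41,0,0.28,0,0.41,0,0.28,0,0,0,0,0]}}

```text
time: 18.48
ee_pos: [0.5606, 0.0276, 0.2363]
eef_rot: [-0.123, 0.992, 0.001, 0.01]
ft_force: [16.1, 2.3, 22.3]
width: 0.0237
grip_force: 25.0
```

```bash
python3 -c "
from h import *
to(goal(-.11),.2455+np.pi/2)
im,m,o=pinfit()
s=r.read_state();M=R.from_quat(s['eef_rot']).as_matrix();p=s['ee_pos']
L=mast(EASEL,(.025,0,0))+[0,0,-.0027]
print('TCP in mast axes rel ledge_hole', [round(float((p-L)@a),4) for a in ((mast(EASEL,(1,0,0))-mast(EASEL,(0,0,0))),(mast(EASEL,(0,0,1))-mast(EASEL,(0,0,0))))])
i=r.camera('side'); cv2.imwrite('pics/c6.png',cv2.resize(i[150:270,260:420,::-1],(800,600),interpolation=cv2.INTER_CUBIC))"
```

```text
t 18.48 pos [0.5606 0.0276 0.2363] y ang 104.2 zaxis [ 0.02   0.004 -1.   ] F [16.1  2.3 22.3] w 0.0237 g 25.0
now-frame cm [ 1.36 -0.03  1.05] turn 0.09 after-turn cm [ 1.36 -0.03  1.05] joints [-0.49  0.17  0.4   1.65 -0.07  1.32  1.75]
pred c [314. 216.] comps [[308, 184, 51, 57, 533]]
comp 6 n 67 angle 100.0 mean [0.0714 0.     0.0039] extreme [-0.0233  0.      0.1792]
TCP in mast axes rel ledge_hole [0.0776, -0.0097]
```

View pics/c6.png

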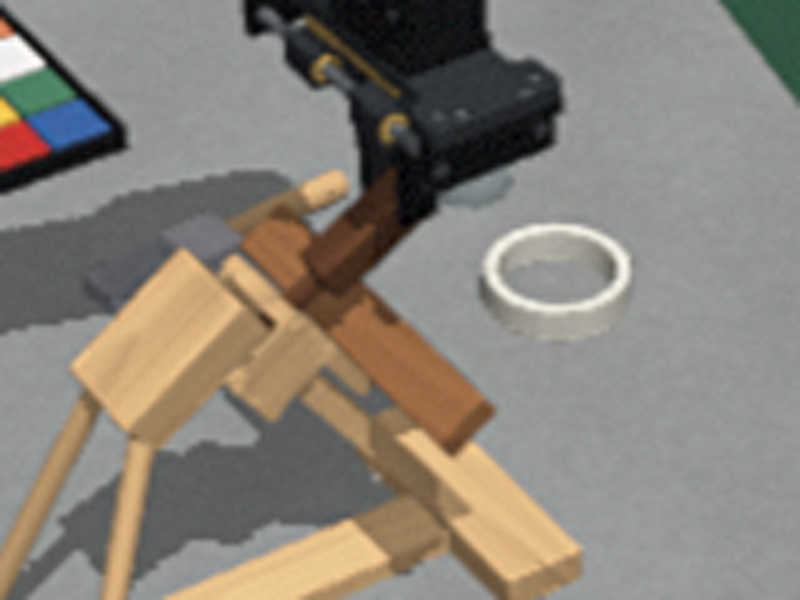

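The pin is well in, with its shoulder still about 15 mm from the plate. Its butt rides about 5 mm low, which presses it on the hole rims, so I lift along the mast and then push on.

Call:
{"method": "arm_command", "body": {"moves": [0.12,0,-0.16,0,0.12,0,-0.16,0,0,0,0,0,0,0,0,0], "squeeze": 12}}

```text
time: 18.92
ee_pos: [0.5524, 0.0258, 0.2337]
eef_rot: [-0.123, 0.992, 0.0, 0.001]
ft_force: [4.1, -0.3, 4.7]
width: 0.0235
grip_force: 12.0
```

Call:
{"method": "arm_command", "body": {"moves": [0.41,0,0.28,0,0,0,0,0,0,0,0,0]}}

```text
time: 19.17
ee_pos: [0.548, 0.0245, 0.2307]
eef_rot: [-0.123, 0.992, -0.0, 0.001]
ft_force: [3.8, -0.4, 6.7]
width: 0.0237
grip_force: 12.0
```

Call:
{"method": "arm_command", "body": {"moves": [0.41,0,0.26,0,0,0,0,0,0,0,0,0], "squeeze": 20}}

```text
time: 19.42
ee_pos: [0.5442, 0.0234, 0.2283]
eef_rot: [-0.123, 0.992, -0.0, 0.001]
ft_force: [4.1, -1.0, 7.9]
width: 0.0238
grip_force: 20.0
```

Call:
{"method": "arm_command", "body": {"moves": [0.41,0,0.26,0,0,0,0,0,0,0,0,0]}}

```text
time: 19.67
ee_pos: [0.5424, 0.0229, 0.2273]
eef_rot: [-0.123, 0.992, 0.0, 0.004]
ft_force: [10.4, 0.1, 12.6]
width: 0.024
grip_force: 20.0
```

```bash
cat >> h.py <<'E'
def rel():
    s=r.read_state();p=s['ee_pos']
    L=mast(EASEL,(.025,0,0))+[0,0,-.0027]; O=mast(EASEL,(0,0,0))
    print('TCP from ledge_hole, mast x,y,z',[round(float((p-L)@(mast(EASEL,e)-O)),4) for e in np.eye(3)],'F',np.round(s['ft_force'],1))
def grip_end():
    "innermost corner/extent along hole axis of the dark pin grip in the side view, on the easel's x-z plane"
    im=r.camera('side');O=mast(EASEL,(0,0,0));n=mast(EASEL,(0,1,0))-O;L=mast(EASEL,(.025,0,0))+[0,0,-.0027]
    h=cv2.cvtColor(im,cv2.COLOR_RGB2HSV); m=cv2.inRange(h,(0,90,20),(14,255,110))
    a=proj('side',L).astype(int); w=np.zeros_like(m); w[a[1]-40:a[1]+25,a[0]-15:a[0]+50]=255; m&=w
    v,u=np.nonzero(m); P=np.array([ray_plane('side',(x,y),L,n)-L for x,y in zip(u,v)])
    ax=P@(mast(EASEL,(1,0,0))-O); az=P@(mast(EASEL,(0,0,1))-O)
    k=abs(az)<.014
    print('dark px per axial 5 mm bin',np.histogram(ax[k],np.arange(-.01,.1,.005))[0])
E
python3 -c "
from h import *
rel(); grip_end()"
```

```text
TCP from ledge_hole, mast x,y,z [0.0572, 0.0009, -0.0063] F [10.4  0.1 12.6]
dark px per axial 5 mm bin [ 0  0  6 15 14 16 17 14 13 15 15 13 11 11  5  1  0  0  0  0  0]
```

Call:
{"method": "arm_command", "body": {"moves": [0.25,0,0.16,0,0.25,0,0.16,0,0,0,0,0,0,0,0,0], "squeeze": 35}}

```text
time: 20.05
ee_pos: [0.542, 0.0229, 0.2275]
eef_rot: [-0.123, 0.992, 0.0, 0.01]
ft_force: [23.4, 2.7, 21.2]
width: 0.0237
grip_force: 35.1
```

```bash
python3 -c "
from h import *
rel(); grip_end()"
```

```text
TCP from ledge_hole, mast x,y,z [0.057, 0.001, -0.0059] F [23.4  2.7 21.2]
dark px per axial 5 mm bin [ 0  0  9 15 14 16 17 14 13 15 15 13 10 10  5  1  0  0  0  0  0]
```

It stopped hard with 31 N axial and no further travel, so the pin is home. I unload, release and look.

Call:
{"method": "arm_command", "body": {"moves": [-0.25,0,-0.16,0,-0.2,0,-0.13,0,0,0,0,0,0,0,0,0]}}

```text
time: 20.43
ee_pos: [0.5424, 0.0229, 0.2273]
eef_rot: [-0.123, 0.992, 0.0, 0.004]
ft_force: [10.4, 0.6, 13.6]
width: 0.0237
grip_force: 35.0
```

```bash
python3 -c "
from h import *
rel()"
```

```text
TCP from ledge_hole, mast x,y,z [0.0571, 0.0009, -0.0063] F [10.4  0.6 13.6]
```

Still a little preload inward, which is fine. Opening.

Call:
{"method": "arm_command", "body": {"moves": [0,0,0,0,0,0,0,0,0,0,0,0,0,0,0,0,0,0,0,0], "fingers": 70}}

```text
time: 20.85
ee_pos: [0.5387, 0.0226, 0.2242]
eef_rot: [-0.123, 0.992, 0.0, -0.001]
ft_force: [0.6, -1.1, -0.4]
width: 0.0494
grip_force: 0.0
```

Call:
{"method": "arm_command", "body": {"moves": [0,0,-1.5,0,0,0,-3,0,0,0,-3,0,0,0,-3,0,0,0,-3,0,0,0,0,0,0,0,0,0]}}

```text
time: 21.43
ee_pos: [0.5398, 0.0225, 0.3611]
eef_rot: [-0.123, 0.992, 0.0, 0.001]
ft_force: [-0.4, -0.6, -0.3]
width: 0.061
grip_force: 0.0
```

Run:
```python
from h import *
rel(); grip_end()
# high-res check from the wrist camera: dark-brown vs light-wood boundary along the pin axis
i=r.camera_info('wrist'); w=grab('wrist','w4'); 
for a in (0,.005,.07): print('pin axis at',a,proj(i,mast(EASEL,(.025+a,0,.0))+[0,0,-.0027]).round(1))
```

```text
TCP from ledge_hole, mast x,y,z [0.1317, 0.0011, 0.1048] F [-0.4 -0.6 -0.3]
dark px per axial 5 mm bin [ 0  0  9 15 14 16 17 14 13 15 15 13 11 17 16 17  0  0  0  0  0]
pin axis at 0 [317.6 172.2]
pin axis at 0.005 [317.6 177.2]
pin axis at 0.07 [317.4 247.4]
```

Run:
```python
from h import *
w=cv2.imread('pics/w4.png');h=cv2.cvtColor(w,cv2.COLOR_BGR2HSV)
for y in range(146,202,3):
    row=w[y,290:345]; print(y,''.join('#' if int(p[2])<135 and int(p[2])-int(p[0])>25 else ('.' if p[2]>140 else 'o') for p in row))
```

```text
146 #o....................................................#
149 .......................................................
152 .......................................................
155 .......................................................
158 .......................................................
161 .......................................................
164 .......................................................
167 ......................o######oo........................
170 ................#########################o.............
173 ..............#############################............
176 ..............#############################............
179 ..............#############################............
182 ..............#############################............
185 ..............#############################o...........
188 ..............#############################............
191 ..............#############################............
194 ..............#############################............
197 ..............#############################............
200 ..............#########################################
```

Run:
```python
from h import *
w=cv2.imread('pics/w4.png')
for y in range(164,176): print(y,[tuple(int(c) for c in w[y,x,::-1]) for x in (302,306,310,314,318,322,326,330)])
i=r.camera_info('wrist')
for g in (0,.002,.004): print(g,[proj(i,mast(EASEL,(.025+g,y,.012))+[0,0,-.0027]).round(1) for y in (-.012,.012)])
print('hole top',proj(i,mast(EASEL,(.025,0,.0085))+[0,0,-.0027]).round(1),'plate top',proj(i,mast(EASEL,(.025,0,.022))+[0,0,-.0027]).round(1))
c=i['origin']-mast(EASEL,(.025,0,0));O=mast(EASEL,(0,0,0));print('cam mast',[(c@(mast(EASEL,e)-O)).round(3) for e in np.eye(3)])
```

```text
164 [(169, 132, 86), (177, 138, 90), (187, 146, 97), (186, 145, 96), (207, 160, 105), (200, 155, 103), (201, 156, 103), (197, 154, 101)]
165 [(171, 134, 88), (176, 137, 91), (187, 146, 97), (187, 147, 97), (208, 161, 106), (200, 155, 102), (201, 157, 103), (196, 153, 100)]
166 [(173, 134, 90), (175, 136, 90), (186, 146, 96), (190, 148, 98), (190, 145, 96), (199, 155, 102), (200, 156, 103), (197, 153, 101)]
167 [(180, 141, 94), (174, 136, 89), (181, 141, 94), (132, 93, 60), (132, 90, 56), (151, 111, 71), (200, 156, 104), (195, 153, 100)]
168 [(186, 144, 96), (175, 137, 90), (136, 105, 69), (107, 64, 38), (118, 69, 42), (106, 67, 41), (187, 146, 97), (195, 153, 100)]
169 [(186, 144, 96), (185, 144, 94), (116, 88, 58), (108, 63, 38), (121, 71, 43), (96, 56, 33), (169, 131, 86), (161, 126, 83)]
170 [(186, 145, 96), (132, 97, 62), (94, 63, 41), (90, 53, 33), (98, 57, 33), (89, 52, 33), (113, 79, 51), (107, 77, 49)]
171 [(185, 144, 95), (111, 68, 40), (112, 67, 40), (105, 61, 38), (105, 62, 36), (105, 62, 37), (104, 62, 38), (95, 57, 36)]
172 [(185, 144, 95), (112, 66, 39), (116, 69, 39), (110, 63, 38), (110, 64, 37), (109, 63, 39), (107, 63, 38), (97, 56, 36)]
173 [(186, 144, 96), (112, 67, 40), (116, 68, 38), (109, 63, 37), (109, 64, 37), (109, 63, 38), (107, 62, 36), (97, 55, 35)]
174 [(185, 144, 96), (112, 66, 38), (115, 67, 38), (109, 61, 37), (108, 63, 36), (109, 63, 40), (107, 61, 36), (96, 55, 34)]
175 [(185, 145, 95), (113, 67, 40), (116, 67, 39), (107, 62, 37), (108, 62, 35), (110, 64, 40), (107, 62, 35), (97, 55, 35)]
0 [array([303.2, 165.4]), array([331.6, 165.4])]
0.002 [array([303.2, 167.4]), array([331.6, 167.5])]
0.004 [array([303.1, 169.5]), array([331.6, 169.5])]
hole top [317.4 167.6] plate top [317.4 158.8]
cam mast [np.float64(0.164), np.float64(0.001), np.float64(0.273)]
```

The enlarged profile shows a sliver of shaft (rows 167–170) between the plate and the grip, a gap of about 4–5 mm, so it isn't home yet. I'll push on the butt's centre with the closed fingertips along the hole axis.

Run:
```python
from h import *
def T(out): return mast(EASEL,(.025+out,0,0))+[0,0,-.0027]+.0095*np.array([np.cos(.2455),np.sin(.2455),0])
print(T(.0745)); to(T(.095),.2455+np.pi/2)
```

```text
[0.56208497 0.02692441 0.24237086]
t 21.53 pos [0.5389 0.0226 0.3588] y ang 104.1 zaxis [-0.002 -0.    -1.   ] F [-0.2  0.6 -1.1] w 0.0607 g 0.0
now-frame cm [-4.05 -0.15 10.46] turn 0.04 after-turn cm [-4.05 -0.15 10.46] joints [-0.5   0.1   0.41  1.47 -0.04  1.58  1.73]
```

Call:
{"method": "arm_command", "body": {"moves": [-2,-0.1,0,0,-2.1,0,0,0,0,0,0,0,0,0,0,0,0,0,2.5,0,0,0,2.5,0,0,0,2.5,0,0,0,2.0,0,0,0,0.9,0,0,0,0,0,0,0,0,0,0,0,0,0], "fingers": 0, "squeeze": 10}}

```text
time: 22.53
ee_pos: [0.5797, 0.0315, 0.2574]
eef_rot: [-0.123, 0.992, 0.0, 0.001]
ft_force: [-0.3, 0.6, 0.8]
width: 0.0009
grip_force: 0.0
```

Run:
```python
from h import *
def T(out): return mast(EASEL,(.025+out,0,0))+[0,0,-.0027]+.0095*np.array([np.cos(.2455),np.sin(.2455),0])
to(T(.0745),.2455+np.pi/2)
```

```text
t 22.53 pos [0.5797 0.0315 0.2574] y ang 104.1 zaxis [ 0.002  0.    -1.   ] F [-0.3  0.6  0.8] w 0.0009 g 0.0
now-frame cm [ 1.83 -0.01  1.5 ] turn 0.03 after-turn cm [ 1.83 -0.01  1.5 ] joints [-0.48  0.22  0.41  1.55 -0.09  1.39  1.76]
```

Call:
{"method": "arm_command", "body": {"moves": [0,0,0.2,0,0.41,0,0.28,0,0.41,0,0.28,0,0.41,0,0.28,0,0.41,0,0.28,0,0,0,0,0]}}

```text
time: 23.03
ee_pos: [0.5624, 0.0272, 0.2422]
eef_rot: [-0.123, 0.992, 0.0, -0.0]
ft_force: [0.1, -0.3, -0.7]
width: 0.0006
grip_force: 0.0
```

Call:
{"method": "arm_command", "body": {"moves": [0.25,0,0.17,0,0.25,0,0.17,0,0,0,0,0]}}

```text
time: 23.28
ee_pos: [0.5607, 0.0269, 0.2412]
eef_rot: [-0.123, 0.992, 0.0, 0.003]
ft_force: [6.2, 2.7, 5.7]
width: 0.0006
grip_force: 4.3
```

Call:
{"method": "arm_command", "body": {"moves": [0.16,0,0.11,0,0,0,0,0,0,0,0,0]}}

```text
time: 23.53
ee_pos: [0.5604, 0.0269, 0.2411]
eef_rot: [-0.123, 0.992, 0.0, 0.005]
ft_force: [10.3, 2.3, 9.0]
width: 0.0005
grip_force: 6.8
```

Call:
{"method": "arm_command", "body": {"moves": [0.3,0,0.2,0,0.3,0,0.2,0,0,0,0,0,0,0,0,0]}}

```text
time: 23.87
ee_pos: [0.5594, 0.0267, 0.2411]
eef_rot: [-0.124, 0.992, 0.001, 0.012]
ft_force: [24.9, 5.5, 21.2]
width: 0.0005
grip_force: 16.2
```

Run:
```python
from h import *
rel(); i=r.camera_info('wrist'); w=r.camera('wrist'); 
for a in (0,.004): print(proj(i,mast(EASEL,(.025+a,0,.012))+[0,0,-.0027]).round(1))
c=proj(i,mast(EASEL,(.025,0,.012))+[0,0,-.0027]).astype(int)
for y in range(c[1]-8,c[1]+16): print(y,''.join('#' if int(p[0])<135 and int(p[0])-int(p[2])>25 else ('.' if p[0]>140 else 'o') for p in w[y,c[0]-30:c[0]+30]),w[y,c[0]].tolist())
```

```text
TCP from ledge_hole, mast x,y,z [0.0794, 0.0004, -0.0049] F [24.9  5.5 21.2]
[318.9 134. ]
[318.9 140.7]
126 ............................................................ [222, 176, 116]
127 ............................................................ [223, 177, 116]
128 ............................................................ [223, 176, 115]
129 ............................................................ [223, 177, 117]
130 ............................................................ [223, 177, 117]
131 ............................................................ [223, 176, 116]
132 ............................................................ [223, 176, 116]
133 ............................................................ [224, 179, 119]
134 ............................................................ [226, 179, 120]
135 ............................................................ [226, 180, 121]
136 ............................................................ [226, 180, 121]
137 ............................................................ [205, 157, 105]
138 ...................
[... 223 characters left out ...]
.............########################................. [128, 74, 45]
142 ...............o############################................ [115, 68, 42]
143 ..........############################################...... [102, 60, 35]
144 .........o############################################...... [116, 69, 42]
145 .........##############################################..... [119, 70, 41]
146 ........o##############################################..... [118, 69, 43]
147 ........o##############################################..... [118, 69, 40]
148 ........o##############################################..... [118, 69, 41]
149 ........o##############################################..... [118, 69, 41]
```

Run:
```python
from h import *
i=r.camera_info('wrist'); f=lambda x,z,y=0: proj(i,mast(EASEL,(.025+x,y,z))+[0,0,-.0027]).round(1)
print('rim top',f(0,.0085),'rim bottom n/a; plate top? ',f(0,.022))
for x in (0,.001,.002,.003,.004,.005): print(x,[f(x,z)[1] for z in (.009,.010,.011,.012)])
# butt rear edges visible and grip length
for g in (0,.002,.004): print('butt top edge',g,[f(g+.07+d,z)[1] for d,z in ((0,.012),(.001,.008),(.001,.004))])
w=r.camera('wrist')
print([ (y,w[y,318].tolist()) for y in range(100,145,4)])
w=cv2.imread('pics/w4.png'); print([(y,w[y,318,::-1].tolist()) for y in range(225,260,2)])
```

```text
rim top [318.9 138.1] rim bottom n/a; plate top?  [319.  121.4]
0 [np.float64(137.5), np.float64(136.3), np.float64(135.2), np.float64(134.0)]
0.001 [np.float64(139.1), np.float64(138.0), np.float64(136.8), np.float64(135.7)]
0.002 [np.float64(140.8), np.float64(139.7), np.float64(138.5), np.float64(137.3)]
0.003 [np.float64(142.5), np.float64(141.3), np.float64(140.2), np.float64(139.0)]
0.004 [np.float64(144.1), np.float64(143.0), np.float64(141.9), np.float64(140.7)]
0.005 [np.float64(145.8), np.float64(144.7), np.float64(143.6), np.float64(142.4)]
butt top edge 0 [np.float64(267.2), np.float64(271.6), np.float64(273.7)]
butt top edge 0.002 [np.float64(271.6), np.float64(275.9), np.float64(277.9)]
butt top edge 0.004 [np.float64(276.0), np.float64(280.2), np.float64(282.1)]
[(100, [196, 153, 102]), (104, [204, 158, 104]), (108, [245, 211, 139]), (112, [245, 209, 139]), (116, [243, 205, 135]), (120, [246, 213, 141]), (124, [221, 174, 114]), (128, [223, 177, 117]), (132, [223, 177, 117]), (136, [225, 179, 119]), (140, [99, 59, 36]), (144, [116, 68, 41])]
[(225, [107, 63, 39]), (227, [107, 63, 39]), (229, [107, 63, 38]), (231, [107, 63, 38]), (233, [107, 63, 38]), (235, [108, 64, 40]), (237, [107, 63, 37]), (239, [107, 63, 39]), (241, [107, 62, 38]), (243, [106, 62, 38]), (245, [108, 64, 38]), (247, [108, 63, 39]), (249, [87, 51, 32]), (251, [76, 46, 28]), (253, [79, 46, 29]), (255, [202, 153, 98]), (257, [248, 218, 143]), (259, [180, 176, 175])]
```

Run:
```python
from h import *
i=r.camera_info('wrist'); s=r.read_state()
print('optical axis tool', (R.from_quat(s['eef_rot']).inv()*R.from_quat(i['attitude'])).apply([0,0,-1]).round(3))
ux=-np.array([np.cos(.2455),np.sin(.2455),0])
for dx,dz in ((-.02,.08),(.03,.1),(.06,.1),(.06,.15),(.1,.12),(.134,.03)):
    j=dict(i); j['origin']=i['origin']+dx*ux+[0,0,dz]
    print((dx,dz),[proj(j,mast(EASEL,(.025+x,0,z))+[0,0,-.0027]).round(1).tolist() for x,z in ((0,.0085),(0,.012),(.004,.012),(.004,.009),(.07,.012))])
```

```text
optical axis tool [-0.257  0.     0.966]
(-0.02, 0.08) [[319.1, 108.7], [319.1, 105.4], [319.1, 110.1], [319.1, 112.9], [318.8, 194.9]]
(0.03, 0.1) [[318.9, 176.3], [318.9, 174.2], [318.9, 178.6], [318.9, 180.4], [318.7, 258.4]]
(0.06, 0.1) [[318.8, 212.8], [318.8, 211.1], [318.8, 215.6], [318.8, 217.0], [318.6, 295.7]]
(0.06, 0.15) [[318.9, 202.3], [318.9, 200.8], [318.9, 204.6], [318.9, 205.9], [318.7, 272.0]]
(0.1, 0.12) [[318.7, 251.2], [318.7, 250.1], [318.7, 254.3], [318.7, 255.3], [318.5, 329.2]]
(0.134, 0.03) [[318.5, 336.4], [318.5, 336.0], [318.4, 342.0], [318.4, 342.2], [318.1, 450.4]]
```

Call:
{"method": "arm_command", "body": {"moves": [-0.8,0,-0.6,0,-0.8,0,-0.6,0,0,0,-2,0,0,0,-2,0,0,0,-3,0,2.5,0,0,0,2.5,0,0,0,2.5,0,0,0,2,0,0,0,0,0,0,0,0,0,0,0]}}

```text
time: 24.88
ee_pos: [0.4742, 0.0051, 0.3168]
eef_rot: [-0.123, 0.992, 0.001, 0.001]
ft_force: [0.8, 0.4, -0.1]
width: 0.0007
grip_force: 0.0
```

Run:
```python
from h import *
rel(); i=r.camera_info('wrist'); w=grab('wrist','w5'); f=lambda x,z,y=0: proj(i,mast(EASEL,(.025+x,y,z))+[0,0,-.0027]).round(1).tolist()
print('rim top',f(0,.0085),'plate top',f(0,.022),'edges',[(x,z,f(x,z)[1]) for x in (0,.002,.004) for z in (.009,.012)],'butt',f(.07,.012))
c=f(0,.0085); y0=int(c[1]); 
for y in range(y0-12,y0+14): print(y,''.join('#' if int(p[0])<135 and int(p[0])-int(p[2])>25 else ('.' if p[0]>140 else 'o') for p in w[y,290:350]),w[y,319].tolist())
print([(y,w[y,319].tolist()) for y in range(int(f(.07,.012)[1])-8,int(f(.07,.012)[1])+14,2)])
```

```text
TCP from ledge_hole, mast x,y,z [0.0508, 0.0002, 0.1074] F [ 0.8  0.4 -0.1]
rim top [318.7, 256.7] plate top [318.7, 251.3] edges [(0, 0.009, 256.5), (0, 0.012, 255.3), (0.002, 0.009, 258.9), (0.002, 0.012, 257.8), (0.004, 0.009, 261.4), (0.004, 0.012, 260.2)] butt [318.7, 348.7]
244 ............................................................ [167, 130, 86]
245 ............................................................ [158, 124, 81]
246 ............................................................ [157, 122, 81]
247 ............................................................ [156, 122, 80]
248 ............................................................ [159, 125, 83]
249 ............................................................ [162, 127, 84]
250 ............................................................ [162, 127, 84]
251 ............................................................ [162, 127, 84]
252 ............................................................ [162, 126, 84]
253 ............................................................ [155, 121, 80]
254 ...............
[... 780 characters left out ...]
...........###############################............... [109, 64, 39]
265 ..............###############################o.............. [108, 64, 38]
266 ..............###############################o.............. [109, 64, 39]
267 ..............###############################o.............. [90, 53, 31]
268 ..............###############################o.............. [83, 48, 28]
269 ..............###############################o.............. [74, 43, 25]
[(340, [66, 68, 74]), (342, [71, 49, 38]), (344, [68, 45, 36]), (346, [69, 45, 35]), (348, [70, 46, 36]), (350, [71, 48, 37]), (352, [71, 46, 36]), (354, [94, 93, 97]), (356, [99, 99, 103]), (358, [98, 99, 104]), (360, [100, 102, 106])]
```

The near-edge-on view shows a shaft sliver about 2 mm long (rows 258–260, 17 px wide) before the grip (30 px wide). The grip droops and stops just short, so I'll regrip it at mid-length, lift the butt square and push again.

Run:
```python
from h import *
T=mast(EASEL,(.025+.042,0,0))+[0,0,-.0127]
print(T); to(T+[0,0,.07],.2455+np.pi/2)
```

```text
[0.52704562 0.01814516 0.21372962]
t 24.93 pos [0.4748 0.0054 0.3165] y ang 104.1 zaxis [ 0.001  0.001 -1.   ] F [0.6 0.6 0. ] w 0.0004 g 0.0
now-frame cm [-5.38 -0.04  3.28] turn 0.05 after-turn cm [-5.38 -0.04  3.28] joints [-0.51 -0.06  0.39  1.7   0.02  1.49  1.69]
```

Call:
{"method": "arm_command", "body": {"moves": [-1.8,0,0,0,-1.8,0,0,0,-1.8,0,0,0,0,0,1.3,0,0,0,2,0,0,0,0,0,0,0,0,0,0,0,2,0,0,0,2,0,0,0,2,0,0,0,1,0,0,0,0,0], "fingers": 70}}

```text
time: 25.93
ee_pos: [0.5264, 0.0185, 0.2121]
eef_rot: [-0.123, 0.992, -0.0, -0.001]
ft_force: [0.2, 0.5, -0.4]
width: 0.0603
grip_force: 0.0
```

Call:
{"method": "arm_command", "body": {"moves": [0,0,0,0,0,0,0,0,0,0,0,0,0,0,0,0,0,0,0,0,0,0,0,0,0,0,0,0,0,0,0,0,0,0,0,0], "fingers": 0, "squeeze": 20}}

```text
time: 26.68
ee_pos: [0.527, 0.0185, 0.2134]
eef_rot: [-0.123, 0.992, 0.0, 0.0]
ft_force: [0.2, 0.5, 1.1]
width: 0.0242
grip_force: 20.0
```

Call:
{"method": "arm_command", "body": {"moves": [0.12,0,-0.16,0,0.05,0,-0.08,0,0,0,0,0,0,0,0,0]}}

```text
time: 27.02
ee_pos: [0.5254, 0.018, 0.2156]
eef_rot: [-0.123, 0.992, 0.0, 0.0]
ft_force: [2.3, 1.2, -1.3]
width: 0.024
grip_force: 20.0
```

```bash
python3 -c "
from h import *
rel()"
```

```text
TCP from ledge_hole, mast x,y,z [0.036, 0.0003, -0.0057] F [ 2.3  1.2 -1.3]
```

Call:
{"method": "arm_command", "body": {"moves": [0.16,0,0.11,0,0.16,0,0.11,0,0,0,0,0,0,0,0,0]}}

```text
time: 27.35
ee_pos: [0.5248, 0.0179, 0.2155]
eef_rot: [-0.123, 0.992, 0.0, 0.004]
ft_force: [10.0, 1.7, 6.1]
width: 0.0236
grip_force: 20.0
```

```bash
python3 -c "
from h import *
rel()"
```

```text
TCP from ledge_hole, mast x,y,z [0.0355, 0.0003, -0.0055] F [10.   1.7  6.1]
```

```bash
cat >> h.py <<'E'
def look():
    rel(); i=r.camera_info('wrist'); w=r.camera('wrist'); f=lambda x,z,y=0: proj(i,mast(EASEL,(.025+x,y,z))+[0,0,-.0027]).round(1).tolist()
    print('rim top',f(0,.0085),'edges',[(x,z,f(x,z)[1]) for x in (0,.002,.004) for z in (.010,.012)])
    y0=int(f(0,.0085)[1])
    for y in range(y0-7,y0+12): print(y,''.join('#' if int(p[0])<135 and int(p[0])-int(p[2])>25 else ('.' if p[0]>140 else 'o') for p in w[y,285:355]),w[y,319].tolist())
E
python3 -c "
from h import *
look()"
```

```text
TCP from ledge_hole, mast x,y,z [0.0355, 0.0003, -0.0055] F [10.   1.7  6.1]
rim top [318.7, 215.9] edges [(0, 0.01, 214.6), (0, 0.012, 212.8), (0.002, 0.01, 218.4), (0.002, 0.012, 216.8), (0.004, 0.01, 222.3), (0.004, 0.012, 220.7)]
208 ...................................................................... [226, 181, 119]
209 ...................................................................... [227, 183, 120]
210 ...................................................................... [227, 183, 120]
211 ...................................................................... [227, 183, 120]
212 ...................................................................... [227, 181, 120]
213 ...................................................................... [227, 181, 121]
214 ...................................................................... [227, 182, 121]
215 ...................................................................... [227, 181, 120]
216 ...................................................................... [211, 159, 105]
217 ............................#####..................................... [155, 100, 63]
218 ......................#######################o........................ [104, 60, 36]
219 .............####oo##############################o.................... [98, 58, 36]
220 ..........o###############################################............ [101, 60, 37]
221 ..........#################################################........... [116, 69, 42]
222 .........o#################################################........... [119, 70, 39]
223 .........###################################################.......... [120, 72, 42]
224 .........###################################################.......... [120, 72, 41]
225 .........###################################################.......... [119, 71, 41]
226 .........###################################################.......... [119, 71, 42]
```

Call:
{"method": "arm_command", "body": {"moves": [0.11,0,-0.16,0,0.11,0,-0.16,0,0,0,0,0,0.16,0,0.11,0,0.16,0,0.11,0,0,0,0,0,0,0,0,0], "squeeze": 15}}

```text
time: 27.98
ee_pos: [0.5212, 0.017, 0.2176]
eef_rot: [-0.123, 0.992, 0.0, 0.006]
ft_force: [14.0, 4.0, 7.5]
width: 0.0237
grip_force: 15.0
```

```bash
python3 -c "
from h import *
look()"
```

```text
TCP from ledge_hole, mast x,y,z [0.0336, 0.0003, -0.0016] F [14.   4.   7.5]
rim top [318.8, 222.6] edges [(0, 0.01, 221.4), (0, 0.012, 219.8), (0.002, 0.01, 225.2), (0.002, 0.012, 223.6), (0.004, 0.01, 229.1), (0.004, 0.012, 227.5)]
215 ...................................................................... [225, 179, 119]
216 ...................................................................... [226, 182, 120]
217 ...................................................................... [226, 181, 119]
218 ...................................................................... [226, 181, 120]
219 ...................................................................... [226, 180, 120]
220 ...................................................................... [227, 181, 121]
221 ...................................................................... [227, 181, 121]
222 ...................................................................... [202, 155, 103]
223 ............############################################.............. [124, 87, 55]
224 ...........###############################################............ [101, 60, 34]
225 ..........o################################################........... [115, 69, 41]
226 ..........#################################################........... [118, 70, 43]
227 .........o##################################################.......... [117, 69, 42]
228 .........o##################################################.......... [117, 70, 42]
229 .........o##################################################.......... [119, 71, 44]
230 .........o##################################################.......... [117, 69, 41]
231 .........o##################################################.......... [117, 70, 44]
232 .........###################################################.......... [116, 71, 42]
233 .........###################################################.......... [116, 70, 41]
```

Now the shoulder's edge is a straight full-width line on the plate with no hole or shaft showing, so it's flush. One more nudge, then release.

Call:
{"method": "arm_command", "body": {"moves": [0.16,0,0.11,0,0.16,0,0.11,0,0,0,0,0,0,0,0,0], "squeeze": 30}}

```text
time: 28.37
ee_pos: [0.5211, 0.017, 0.2177]
eef_rot: [-0.123, 0.992, 0.001, 0.01]
ft_force: [23.1, 5.5, 16.0]
width: 0.0238
grip_force: 30.0
```

```bash
python3 -c "
from h import *
rel()"
```

```text
TCP from ledge_hole, mast x,y,z [0.0336, 0.0003, -0.0014] F [23.1  5.5 16. ]
```

Call:
{"method": "arm_command", "body": {"moves": [-0.2,0,-0.12,0,-0.2,0,-0.12,0,0,0,0,0,0,0,0,0]}}

```text
time: 28.7
ee_pos: [0.5213, 0.0171, 0.2175]
eef_rot: [-0.123, 0.992, 0.0, 0.005]
ft_force: [11.1, 3.2, 9.2]
width: 0.0237
grip_force: 30.0
```

Call:
{"method": "arm_command", "body": {"moves": [0,0,0,0,0,0,0,0,0,0,0,0,0,0,0,0,0,0,0,0,0,0,0,0], "fingers": 70}}

```text
time: 29.2
ee_pos: [0.5174, 0.016, 0.2144]
eef_rot: [-0.123, 0.992, 0.0, -0.0]
ft_force: [0.2, 0.4, 0.3]
width: 0.0555
grip_force: 0.0
```

```bash
python3 -c "
from h import *
look()"
```

```text
TCP from ledge_hole, mast x,y,z [0.0286, 0.0003, -0.002] F [0.2 0.4 0.3]
rim top [318.8, 231.9] edges [(0, 0.01, 230.7), (0, 0.012, 229.2), (0.002, 0.01, 234.6), (0.002, 0.012, 233.1), (0.004, 0.01, 238.5), (0.004, 0.012, 237.0)]
224 ...................................................................... [217, 169, 113]
225 ...................................................................... [220, 173, 113]
226 ...................................................................... [221, 174, 113]
227 ...................................................................... [221, 174, 116]
228 ...................................................................... [221, 173, 115]
229 ...................................................................... [220, 174, 116]
230 ...................................................................... [220, 174, 115]
231 ...................................................................... [220, 173, 115]
232 ...................................................................... [209, 161, 107]
233 ...................................................................... [152, 104, 65]
234 ......................#######################o........................ [131, 78, 46]
235 .....................##########################....................... [131, 76, 44]
236 .....................###########################o..................... [131, 76, 44]
237 .....................#############################o................... [124, 72, 41]
238 ...........o#############################################............. [90, 53, 30]
239 ..........################################################............ [89, 54, 34]
240 .........o#################################################........... [86, 51, 30]
241 .........##################################################........... [77, 46, 28]
242 .........##################################################o.......... [76, 45, 27]
```

Released, the pin settles with a slight droop onto its lower shoulder edge. This is the same resting state the 33 N butt push couldn't move, so it's home against the plate. I'll retreat, check that the pin and ledge stay put, and hand in.

Call:
{"method": "arm_command", "body": {"moves": [0,0,-1.5,0,0,0,-3,0,0,0,-3,0,0,0,-3,0,0,0,-3,0,0,0,-3,0,0,0,0,0,0,0,0,0,0,0,0,0]}}

```text
time: 30.0
ee_pos: [0.5176, 0.0161, 0.3789]
eef_rot: [-0.123, 0.992, 0.0, -0.0]
ft_force: [0.4, 0.9, -1.6]
width: 0.0611
grip_force: 0.0
```

```bash
python3 -c "
from h import *
look(); grip_end(); print(r.read_state()['time']); print(r.close_job())" | grep -v '\.\.\.\.\.\.\.\.\.\.\.\.\.\.\.\.\.\.\.\.\.\.\.\.\.\.\.\.\.\.\.\.\.\.\.\.\.\.\.\.\.\.\.\.\.\.\.\.\.\.\.\.\.\.\.\.\.\.\.\.\.\.\.'
```

```text
TCP from ledge_hole, mast x,y,z [0.1231, 0.0003, 0.1327] F [ 0.4  0.9 -1.6]
rim top [318.7, 190.8] edges [(0, 0.01, 190.1), (0, 0.012, 189.0), (0.002, 0.01, 192.0), (0.002, 0.012, 190.9), (0.004, 0.01, 193.9), (0.004, 0.012, 192.9)]
191 .............................#ooo#o.................................oo [140, 95, 60]
192 ...........................##############..........................ooo [120, 69, 40]
193 .........................oo###############........................oooo [112, 64, 37]
194 ......................o########################...................oooo [97, 56, 33]
195 ......................#########################o..................oooo [105, 62, 37]
196 .....................##########################o..................oooo [108, 64, 38]
197 .....................###########################..................oooo [109, 65, 39]
198 .....................###########################..................oooo [108, 64, 38]
199 .....................###########################.................ooooo [109, 64, 39]
200 .....................###########################.................ooooo [108, 63, 38]
201 .....................###########################.................ooooo [109, 64, 38]
dark px per axial 5 mm bin [ 0  0 10 15 14 16 17 14 13 15 15 13 12 17 16 17  0  0  0  0  0]
30.1
the job is handed in; nothing more can be done
None
```

I handed the job in at 30.1 s: the ledge is up against the head block and the pin is through both plates and the mast and let go, but it droops slightly, so the grip's top edge stands an estimated 2–4 mm off the front plate with its lower edge seemingly touching.

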